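# Stow a spare network coupler and lift the outer lid off the double-lidded canister

### The arm

A 7-joint arm with a two-finger parallel gripper is mounted at the origin on the work surface. World frame = base frame: x ahead of the robot, y to its left, z up, the work surface at z = 0. Lengths are in m, angles in degrees, forces in N, time in s.
With the tool pointing down it reaches from about 0.425 to 0.875 m from the base axis. Payload 4.7 kg.
Tool frame: the origin (TCP) lies between the finger pads; the fingertips stand 8 mm ahead of it and the grasp point (between the pads) lies 11 mm behind it (env.tip_extent is the distance from the TCP to the fingertips, in m); z points along the fingers, y is the line along which they close (so a half turn about z gives the same grasp; the last joint's range is limited). The gripper opens to 87 mm and grips with 3 to 60 N. Pads are 19 mm wide; open, the fingers measure 117 mm over their backs; the gripper's body (75 mm by 190 mm) begins 51 mm behind the grasp point.
Start: joints at [70.078, 18.392, -4.016, 83.108, 1.295, 78.541, -3.26], TCP at [0.23, -0.608, 0.231] pointing down, gripper open.
Joint ranges: [-163.93, 163.93], [-17.29, 119.83], [-79.2, 71.16], [3.27, 140.29], [-89.18, 269.18], [5.43, 117.66], [-154.24, 154.24]. Speed limits (degrees/s): [147.25, 147.25, 180, 180, 180, 180, 180].

### API

Orientations are given as [roll, pitch, yaw] about the fixed x, y, z axes, in that order (R = Rz(yaw) Ry(pitch) Rx(roll)).
In Python, from cell import sensors, vision, workorder, env gives the robot as it stands.
- The arm moves only by the tool drive_tool, never from a script. Its argument "moves" is a list of rows, each an object of numbers: "x", "y", "z": the shift along the tool's x, y, z in mm; "rx", "ry", "rz": the turn, a rotation vector about the tool's x, y, z in rad; "fingers": the closure, from -1 (fully open) to 1 (shut). In form: [{"x": .., "y": .., "z": .., "rx": .., "ry": .., "rz": .., "fingers": ..}, ...]. A call has 1 to 20 rows; each row is the pose to reach, as a shift and turn from the pose commanded when the call began, along the tool's axes at that moment; what a row does not reach only later rows make up. A row lasts 1/8 s, in which the tool goes at most 62.5 mm and 10.7 degrees, less where a joint would pass 70% of its speed; a pose out of reach is approached as far as the arm can. A call with a gripper value outside its range is refused whole. The fingers move at their own pace and stop on an object; "force" is the grip in N (left out, the last holds). Time passes only in rows, so rows that repeat a pose let the fingers close. It gives the time, the measured TCP pose, the force, the opening and the grip force at its end, in the units of the state.
- sensors.get_obs(): the state, without advancing time (a new reading comes with each control period).
- vision.read_camera(name): name is "scene" or "side" or "wrist"; returns a dict with "image" (400x640x3 uint8, red, green, blue), "fx", "fy", "cx", "cy" (pixels), "k1" (the pictures are not rectified: a ray, as slopes to the right and down, at radius r is drawn at 1 + k1 r^2 times it, then the intrinsics apply), "R" (3x3) and "t" (3): a world point X has camera coordinates R X + t. Camera axes: x right, y down, z forward; pixel columns grow to the right and rows downward; lengths in m; the calibration is good to about 2 mm. A picture is of the moment at which its call begins. There is no depth.
- workorder.sign_off(): hands the job in; it is judged then, once.
The state is a dict: "time_s": time; "qpos": joint angles; "joint_velocities": joint speeds; "effort": joint torques, N m; "tool_pos": TCP position; "tool_rot": TCP orientation; "force": force on the tool from outside, world axes, zero at the start; "wrist_torque": the same for the moment, N m; "grip_width": finger opening in m; "grasp_force": force on a finger pad.
Only numpy, scipy, OpenCV 4.12 (cv2) and the standard library are available. Lean on these libraries where they do the work, as an engineer would, in place of code of your own. Each camera call takes 0.05 s, during which the arm holds its last target. There are 200 camera calls.

### The job

Take the white network coupler out of the parts tray and set it down inside the open metal canister, not dropping it from high up; then carry the canister's two nested lids over together, lower them gently onto the canister so that the inner lid sits fully home in its mouth, and let go of them. I keep the port list between the lids, so that I can lay it in, now lift the outer lid alone straight up, leaving the inner lid closed and undisturbed, and finish while still holding the outer lid level about 10 cm above where it sat, touching nothing else. Keep the canister standing where it is and leave the other things on the desk and in the tray alone.

Things in the scene. Friction and masses are not known exactly. Their poses are not given: they have to be found in the camera images.
- tin: Open round canister of plain bare metal, loose, standing upright on the desk, 0.4 kg. Outside diameter 60 mm, height 64 mm, wall 2.5 mm (mouth 55 mm wide), floor 3 mm thick. Origin: centre of its underside; z up.
- inner_lid: Inner lid, loose, about 0.14 kg, stepped, on one axis, from below: grey plug 51 mm wide, 10 mm high; bare metal grip band 64 mm wide, 16 mm high; collar 48 mm wide, 9 mm high; knob 14 mm wide, 9 mm high. Origin: centre of the plug's underside; z up. Stands on the desk on its plug at the start, the outer lid over its collar. Gripped by the band it carries the outer lid, which rests on it.
- inner_lid_band (a point): Middle of the inner lid's grip band, on the axis, 18 mm above the lid's origin. The band stands out 4 mm all round beyond the outer lid, with only the plug below it.
- tin_mouth (a point): Centre of the canister's mouth, level with the rim, 64 mm above the canister's origin. Closed, the inner lid's plug is in the mouth (2 mm play all round) and its band rests on the rim (2 mm wider all round than the canister): the inner lid's origin is then 54 mm above the canister's origin.
- outer_lid: Outer lid, loose, about 0.06 kg: plain round bare metal cap, open below, 56 mm in diameter, 30 mm high, wall 2.5 mm, top 3 mm. Slips over the inner lid's collar (1.5 mm play all round) and rests by gravity alone on the band, not fastened. Origin: centre of its lower rim; z up; nested it is 26 mm above the inner lid's origin. Gripped by its sides, fingertips above the wider band.
- coupler: Network in-line coupler, a white plastic block 32 mm long (its x), 17 mm wide (its y), 20 mm high (its z), with a dark socket in each end, about 18 g, a small dark square on its top. Origin: its centre. At the start it lies flat (z up) on the floor of one of the three tray compartments; which one, and its yaw, vary.
- tray: Clear plastic parts tray, grey liner, fixed, 100 mm (its x) by 292 mm (its y), 26 mm high, walls and floor 4 mm, open on top. Three compartments in a row along y, each 92 by 92 mm inside, centres at y -96, 0 and 96 mm, each with one part in it: coupler, ferrite ring or cable gland. Origin: centre of its underside; turned about z by up to 0.2 rad.
- ferrite: Bystander: dark ring 32 mm in diameter, 14 mm high, lying in a tray compartment. Origin: centre of its underside.
- gland: Bystander: grey round cable gland about 26 mm in diameter and 30 mm high, standing in a tray compartment. Origin: centre of its underside.
- tape: Bystander: roll of black tape, 58 mm in diameter, 19 mm high, flat on the desk. Origin: centre of its underside.
- mug: Bystander: white mug, 80 mm in diameter, 92 mm high, handle to its +y. Origin: centre of its underside.
- screwdriver: Bystander: screwdriver 190 mm long lying on the desk along its x.
- screw_jar: Bystander: glass jar with a black cap, 54 mm in diameter, 65 mm high. Origin: centre of its underside.

How it is judged (in metres and radians):
On the way, in this order (a step that is already met when the one before it is completed fails the run):
1. the coupler lies inside the upright canister, let go (horizontal distance between coupler and tin below 0.024 m and z of coupler in the frame of tin between 0 and 0.04 m and angle between tin's own z axis and vertical below 0.1 rad and contact force between the fingers and coupler below 0.1 N), for 0.2 s.
2. both lids are on the canister, nested, the inner one fully home, and let go (horizontal distance between coupler and tin below 0.024 m and z of coupler in the frame of tin between 0 and 0.04 m and z of inner_lid in the frame of tin between 0.0515 and 0.0565 m and horizontal distance between inner_lid and tin below 0.004 m and angle between the z axis of inner_lid and the z axis of tin, either way round below 0.06 rad and z of outer_lid in the frame of inner_lid between 0.0235 and 0.0285 m and horizontal distance between outer_lid and inner_lid below 0.004 m and angle between tin's own z axis and vertical below 0.1 rad and contact force between the fingers and inner_lid below 0.1 N and contact force between the fingers and outer_lid below 0.1 N), for 0.2 s.
3. the outer lid is lifted off in the gripper, the inner lid staying home (z of inner_lid in the frame of tin between 0.0515 and 0.0565 m and horizontal distance between inner_lid and tin below 0.004 m and angle between the z axis of inner_lid and the z axis of tin, either way round below 0.06 rad and z of outer_lid in the frame of tin above 0.12 m and contact force between the fingers and outer_lid above 1 N), for 0.2 s.
At the end, for the whole second after the job is handed in: Coupler in the upright canister; inner lid home (2.5 mm in height, 4 mm sideways, 3 degrees); outer lid held still by the gripper, level within 11 degrees, at least 60 mm above where it sat and within 60 mm of the canister's axis, carried by nothing else; inner lid and canister untouched (horizontal distance between coupler and tin below 0.024 m and z of coupler in the frame of tin between 0 and 0.04 m and z of inner_lid in the frame of tin between 0.0515 and 0.0565 m and horizontal distance between inner_lid and tin below 0.004 m and angle between the z axis of inner_lid and the z axis of tin, either way round below 0.06 rad and angle between tin's own z axis and vertical below 0.1 rad and z of outer_lid in the frame of tin above 0.14 m and angle between outer_lid's own z axis and vertical below 0.2 rad and horizontal distance between outer_lid and tin below 0.06 m and contact force between the fingers and outer_lid above 1 N and contact force between each of outer_lid, the arm, the fingers and inner_lid below 0.05 N and contact force between each of outer_lid, the arm, the fingers and tin below 0.05 N and linear speed of outer_lid below 0.05 m/s and linear speed of each of inner_lid, tin below 0.02 m/s); the arm keeps its last pose, push and grip.
It fails at once if the outer lid is taken off the inner lid while the inner lid is not home on the canister (distance between outer_lid and inner_lid above 0.046 m and not (z of inner_lid in the frame of tin between 0.0515 and 0.0565 m and horizontal distance between inner_lid and tin below 0.004 m and angle between the z axis of inner_lid and the z axis of tin, either way round below 0.06 rad)).
It fails at once if the inner lid is let fall onto the canister instead of being lowered (horizontal distance between inner_lid and tin below 0.03 m and linear speed of inner_lid above 0.4 m/s and contact force between the fingers and inner_lid below 0.1 N).
It fails at once if the coupler is dropped from high up or thrown (linear speed of coupler above 1.6 m/s and contact force between the fingers and coupler below 0.1 N).
It fails at once if the canister is tipped, lifted or pushed away (angle between tin's own z axis and vertical above 0.3 rad or distance of tin from where it was at the start of the episode above 0.03 m).
It fails at once if another thing on the desk or in the tray is moved (distance of any of tape, mug, screwdriver, screw_jar, ferrite, gland from where it was at the start of the episode above 0.025 m).
It also fails if it takes over 67 s, if anything falls off the work surface, if the arm or the gripper's body presses on something with over 40 N, if the wrist force passes 120 N, or if a joint passes its speed limit or range.

## Working session

There is one attempt and no reset: what is moved stays moved. The work goes in short steps, Python scripts to look and compute and a tool call to move; the robot and the scene stay as the last step left them, time stands still between calls to the robot, and variables do not carry over. Pictures are saved under pics/ and viewed, at most 10 in all, crops included, and the job is handed in when it is done.

Besides the shell and the picture viewer there is one more tool, called in YAML: its name, and indented under it one key for each argument. drive_tool: Moves the arm, as the interface text tells. Its arguments: {"type":"object","properties":{"moves":{"type":"array"},"force":{"type":"number"}},"required":["moves"]}

```bash
mkdir -p pics; cat > h.py <<'E'
import numpy as np, cv2
from cell import sensors, vision, workorder, env
from scipy.spatial.transform import Rotation as Ro
def cam(n,save=None):
    c=vision.read_camera(n)
    if save: cv2.imwrite(f'pics/{save}.png',c['image'][:,:,::-1])
    return c
def K(c): return np.array([[c['fx'],0,c['cx']],[0,c['fy'],c['cy']],[0,0,1.]]), np.array([c['k1'],0,0,0,0.])
def ray(c,uv):
    k,d=K(c); p=cv2.undistortPoints(np.array(uv,float).reshape(-1,1,2),k,d).reshape(-1,2)
    R=np.array(c['R']);t=np.array(c['t'])
    return -R.T@t, np.c_[p,np.ones(len(p))]@R
def onz(c,uv,z):
    o,d=ray(c,uv); z=np.broadcast_to(z,len(d)); return o+d*((z-o[2])/d[:,2])[:,None]
def proj(c,X):
    k,d=K(c); R=np.array(c['R']); return cv2.projectPoints(np.array(X,float).reshape(-1,1,3),cv2.Rodrigues(R)[0],np.array(c['t'],float),k,d)[0].reshape(-1,2)
def st():
    o=sensors.get_obs(); print({k:np.round(o[k],4).tolist() for k in('time_s','qpos','tool_pos','tool_rot','force','grip_width','grasp_force')}); return o
E
python3 - <<'E'
from h import *
st()
for n in('scene','side','wrist'):
    c=cam(n,n+'0'); R=np.array(c['R']); print(n,-R.T@np.array(c['t']),R[2],c['fx'],c['k1'])
E
```

```text
{'time_s': 0.0, 'qpos': [70.0788, 18.437, -4.0156, 83.1751, 1.2954, 78.5383, -3.2604], 'tool_pos': [0.2298, -0.6074, 0.2295], 'tool_rot': [-179.8948, 0.006, 20.7307], 'force': [-0.3209, 0.6157, 0.5716], 'grip_width': 0.087, 'grasp_force': 0.0}
scene [0.99137913 0.46608242 0.78667993] [-0.44142331 -0.47151839 -0.76342378] 373.16457976276337 -0.04956987575806431
side [0.01530724 0.95990464 0.82331802] [ 0.41743689 -0.71649315 -0.55891324] 464.1569389533906 -0.12070448412140762
wrist [ 0.30518932 -0.57767567  0.38480327] [-0.27486317 -0.10369832 -0.95587494] 335.9337534243525 -0.007309206231161545
```

View pics/scene0.png

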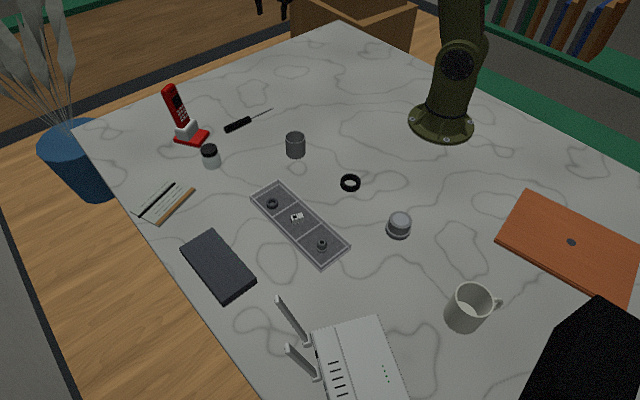

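View pics/side0.png

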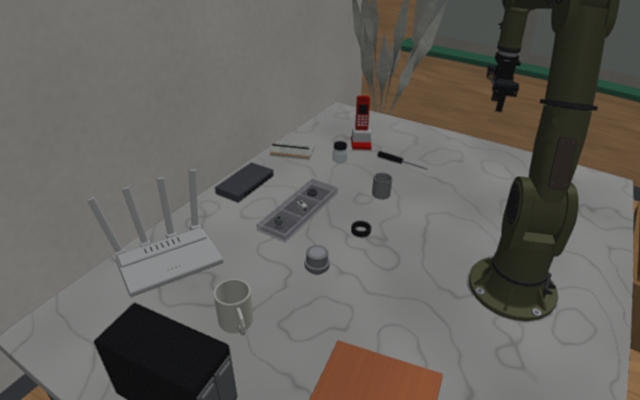

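Scene shows the tin at about (295,145), the coupler in the middle tray compartment at (297,217), the lids at (398,224) and the tape at (350,183). Side shows the tin at (382,186), the lids at (317,259) and the coupler at (304,205).

```bash
python3 - <<'E'
from h import *
s=cam('scene');d=cam('side')
for n,a,b,z in(('tin',(295,145),(382,186),.032),('lids',(398,224),(317,259),.028),('coup',(297,217),(304,205),.02),('tape',(350,183),(361,229),.01)):
    print(n,onz(s,[a],z).round(3),onz(d,[b],z).round(3))
def crop(c,x,y,w,h,f): return cv2.resize(c['image'][y:y+h,x:x+w,::-1],(w*f,h*f),interpolation=cv2.INTER_CUBIC)
im=np.vstack([np.hstack([crop(s,265,120,60,60,5),crop(s,270,190,60,60,5)]),np.hstack([crop(s,370,195,60,60,5),crop(d,350,156,60,60,5)])])
im=np.hstack([im,np.zeros((600,200,3),np.uint8)]);im[:200,600:]=cv2.resize(crop(d,297,239,40,40,5),(200,200));im[200:400,600:]=crop(d,284,185,40,40,5)
cv2.imwrite('pics/crop.png',im)
E
```

```text
tin [[ 0.462 -0.208  0.032]] [[ 0.462 -0.212  0.032]]
lids [[0.455 0.191 0.028]] [[0.463 0.188 0.028]]
coup [[ 0.629 -0.001  0.02 ]] [[ 0.625 -0.007  0.02 ]]
tape [[ 0.433 -0.001  0.01 ]] [[ 0.432 -0.004  0.01 ]]
```

View pics/crop.png

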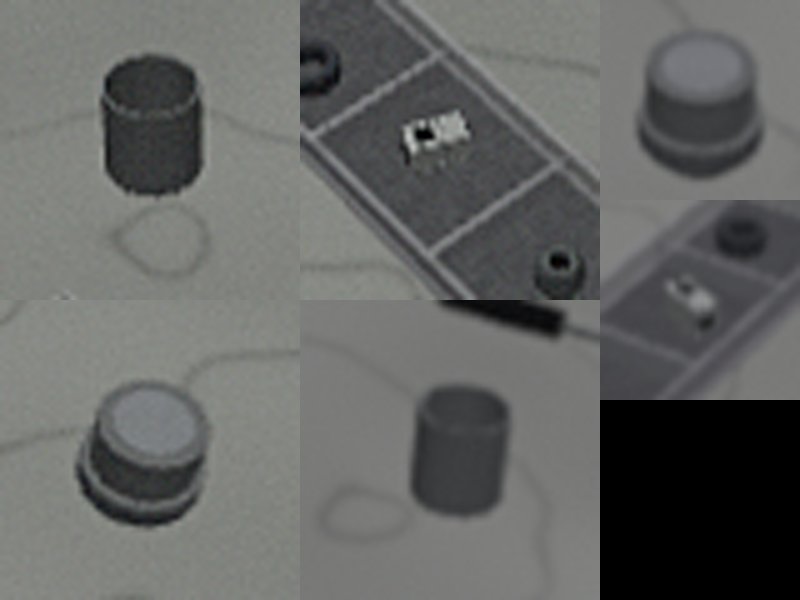

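```bash
cat >> h.py <<'E'
def delta(p,yaw,levelfix=True):
    "shift mm / turn rad from measured pose to tool-down pose p,yaw(deg)"
    o=sensors.get_obs(); R=Ro.from_euler('xyz',o['tool_rot'],degrees=True)
    s=R.inv().apply(np.array(p)-o['tool_pos'])*1000
    w=[(R.inv()*Ro.from_euler('xyz',[180,0,y],degrees=True)).as_rotvec() for y in(yaw,yaw+180)]
    print('shift',s.round(1),'turn',[v.round(3).tolist() for v in w])
E
python3 - <<'E'
from h import *
delta([.45,-.22,.25],20.7)
E
```

```text
shift [ 343.1 -284.7  -19.7] turn [[-0.001, 0.0, 0.001], [-0.0, -0.001, -3.141]]
```

drive_tool:
  moves:
    - {"x": 25,"y": -21,"z": -10}
    - {"x": 60,"y": -50,"z": -19}
    - {"x": 105,"y": -87,"z": -19}
    - {"x": 150,"y": -125,"z": -19}
    - {"x": 195,"y": -162,"z": -19}
    - {"x": 240,"y": -200,"z": -19}
    - {"x": 285,"y": -237,"z": -19}
    - {"x": 320,"y": -266,"z": -19}
    - {"x": 343,"y": -285,"z": -19}
    - {"x": 343,"y": -285,"z": -19}
    - {"x": 343,"y": -285,"z": -19}
    - {"x": 343,"y": -285,"z": -19}

```text
invalid input at $.moves[0]: expected keys x, y, z, rx, ry, rz, fingers
```

```bash
python3 - <<'E'
from h import *
st(); cam('wrist','w1'); delta([.62,-.015,.25],20.7)
E
```

```text
{'time_s': 0.25, 'qpos': [70.0784, 18.4171, -4.0163, 83.1394, 1.2962, 78.5411, -3.2594], 'tool_pos': [0.2299, -0.6077, 0.23], 'tool_rot': [-179.9477, 0.0052, 20.7322], 'force': [0.2947, 0.0447, 0.3997], 'grip_width': 0.0874, 'grasp_force': 0.0}
shift [ 574.6 -416.4  -19.6] turn [[-0.001, 0.0, 0.0], [-0.0, -0.001, -3.141]]
```

View pics/w1.png

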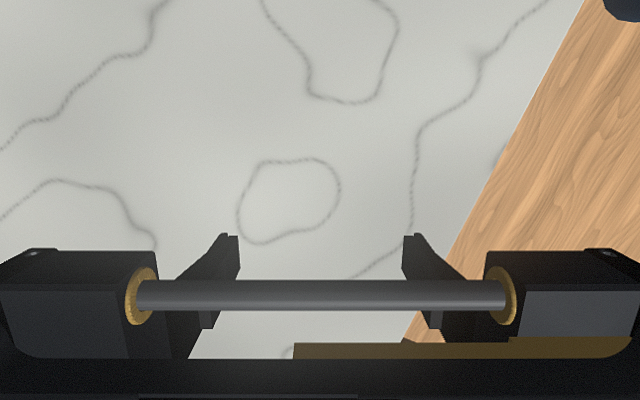

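drive_tool:
  moves:
    - {"x": 22,"y": -21,"z": -10,"rx": 0,"ry": 0,"rz": 0,"fingers": -1}
    - {"x": 55,"y": -53,"z": -20,"rx": 0,"ry": 0,"rz": 0,"fingers": -1}
    - {"x": 97,"y": -93,"z": -20,"rx": 0,"ry": 0,"rz": 0,"fingers": -1}
    - {"x": 139,"y": -133,"z": -20,"rx": 0,"ry": 0,"rz": 0,"fingers": -1}
    - {"x": 181,"y": -173,"z": -20,"rx": 0,"ry": 0,"rz": 0,"fingers": -1}
    - {"x": 223,"y": -213,"z": -20,"rx": 0,"ry": 0,"rz": 0,"fingers": -1}
    - {"x": 260,"y": -249,"z": -20,"rx": 0,"ry": 0,"rz": 0,"fingers": -1}
    - {"x": 287,"y": -275,"z": -20,"rx": 0,"ry": 0,"rz": 0,"fingers": -1}
    - {"x": 302,"y": -289,"z": -20,"rx": 0,"ry": 0,"rz": 0,"fingers": -1}
    - {"x": 302,"y": -289,"z": -20,"rx": 0,"ry": 0,"rz": 0,"fingers": -1}
    - {"x": 302,"y": -289,"z": -20,"rx": 0,"ry": 0,"rz": 0,"fingers": -1}
    - {"x": 302,"y": -289,"z": -20,"rx": 0,"ry": 0,"rz": 0,"fingers": -1}

```text
time_s: 1.8
tool_pos: [0.4095, -0.232, 0.2504]
tool_rot: [-180.0, 0.0, 20.6]
force: [-1.2, 0.1, 0.2]
grip_width: 0.087
grasp_force: 0.0
```

```bash
python3 - <<'E'
from h import *
st(); c=cam('wrist','w2'); print(proj(c,[[.462,-.21,.064],[.462,-.21,0]]))
delta([.57,-.02,.25],20.7)
E
```

```text
{'time_s': 1.8, 'qpos': [49.6005, -3.4093, -22.2103, 105.0347, -1.3052, 78.1376, -41.7111], 'tool_pos': [0.4095, -0.232, 0.2504], 'tool_rot': [-179.998, 0.0163, 20.5946], 'force': [-1.1628, 0.1213, 0.1834], 'grip_width': 0.087, 'grasp_force': 0.0}
[[319.16660034 118.17080285]
 [319.27748081 114.23081033]]
shift [ 224.7 -141.9    0.4] turn [[-0.0, 0.0, -0.002], [0.0, 0.0, 3.14]]
```

View pics/w2.png

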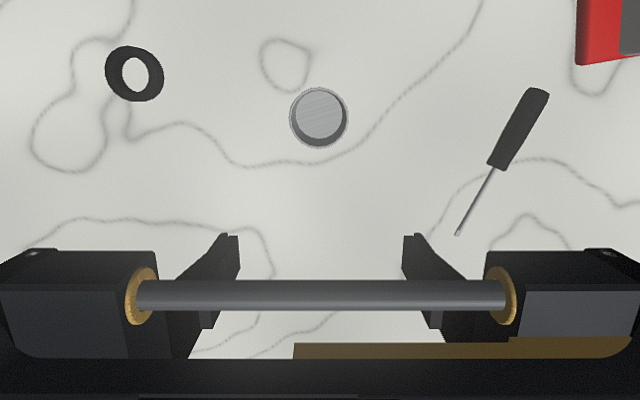

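The wrist view shows the tin mouth at (319,117), the tape at (135,74) and the screwdriver at right. I'll measure the tin, then move to the coupler.

```bash
cat >> h.py <<'E'
def circ(c,uv,win,z,thr=None,show=True):
    "outline of blob nearest uv, cast on plane z, circle by least squares"
    g=cv2.cvtColor(c['image'],cv2.COLOR_RGB2GRAY); u,v=uv; x0,y0=max(0,u-win),max(0,v-win)
    w=cv2.GaussianBlur(g[y0:v+win,x0:u+win],(3,3),0); 
    bg=np.median(w) ; m=(w<(thr or bg*0.88)).astype(np.uint8)
    cs,_=cv2.findContours(m,cv2.RETR_EXTERNAL,cv2.CHAIN_APPROX_NONE)
    k=max(cs,key=cv2.contourArea); p=k.reshape(-1,2)+[x0,y0]
    P=onz(c,p,z)[:,:2]
    A=np.c_[2*P,np.ones(len(P))]; s=np.linalg.lstsq(A,(P**2).sum(1),rcond=None)[0]
    r=np.sqrt(s[2]+s[0]**2+s[1]**2); e=np.linalg.norm(P-s[:2],axis=1)-r
    (ex,ey),er=cv2.minEnclosingCircle(P.astype(np.float32)*1000)
    print('circle',s[:2].round(4),'D',round(2*r,4),'rms',e.std().round(4),'mec',round(ex,1),round(ey,1),round(2*er,1),'bg',bg)
    return s[:2]
E
python3 - <<'E'
from h import *
c=cam('wrist'); [circ(c,(319,117),45,.064,t) for t in(None,170,150)]
E
```

```text
circle [ 0.4615 -0.209 ] D 0.0581 rms 0.0003 mec 461.6 -209.1 59.4 bg 201.0
circle [ 0.4616 -0.209 ] D 0.0575 rms 0.0003 mec 461.7 -209.0 58.7 bg 201.0
circle [ 0.4624 -0.2091] D 0.0513 rms 0.0028 mec 461.4 -209.5 56.6 bg 201.0
```

drive_tool:
  moves:
    - {"x": 20,"y": -12,"z": 0,"rx": 0,"ry": 0,"rz": 0,"fingers": -1}
    - {"x": 60,"y": -38,"z": 0,"rx": 0,"ry": 0,"rz": 0,"fingers": -1}
    - {"x": 105,"y": -66,"z": 0,"rx": 0,"ry": 0,"rz": 0,"fingers": -1}
    - {"x": 150,"y": -95,"z": 0,"rx": 0,"ry": 0,"rz": 0,"fingers": -1}
    - {"x": 190,"y": -120,"z": 0,"rx": 0,"ry": 0,"rz": 0,"fingers": -1}
    - {"x": 215,"y": -136,"z": 0,"rx": 0,"ry": 0,"rz": 0,"fingers": -1}
    - {"x": 225,"y": -142,"z": 0,"rx": 0,"ry": 0,"rz": 0,"fingers": -1}
    - {"x": 225,"y": -142,"z": 0,"rx": 0,"ry": 0,"rz": 0,"fingers": -1}
    - {"x": 225,"y": -142,"z": 0,"rx": 0,"ry": 0,"rz": 0,"fingers": -1}
    - {"x": 225,"y": -142,"z": 0,"rx": 0,"ry": 0,"rz": 0,"fingers": -1}

```text
time_s: 3.15
tool_pos: [0.57, -0.0199, 0.2506]
tool_rot: [179.9, 0.0, 20.6]
force: [-0.2, 0.3, 0.1]
grip_width: 0.0873
grasp_force: 0.0
```

```bash
python3 - <<'E'
from h import *
st(); c=cam('wrist','w3')
g=c['image']; m=((g.min(2)>165)).astype(np.uint8)
print(proj(c,[[.627,-.004,.024]]))
E
```

```text
{'time_s': 3.15, 'qpos': [31.8065, 11.0173, -36.9388, 92.0259, 6.772, 79.2108, -75.2984], 'tool_pos': [0.57, -0.0199, 0.2506], 'tool_rot': [179.9475, 0.0231, 20.5976], 'force': [-0.1753, 0.2981, 0.0841], 'grip_width': 0.0873, 'grasp_force': 0.0}
[[325.72871902 113.55621346]]
```

View pics/w3.png

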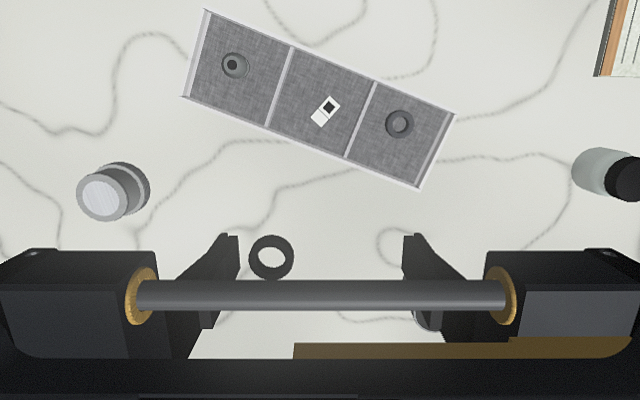

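The coupler is at about (326,110), white with its dark square at the upper end, and the lids are at (115,192).

```bash
python3 - <<'E'
from h import *
c=cam('wrist'); g=c['image']; 
for t in(140,170):
    m=np.zeros(g.shape[:2],np.uint8); m[88:132,303:349]=g[88:132,303:349].min(2)>t
    n,l,s,_=cv2.connectedComponentsWithStats(m); k=1+s[1:,4].argmax()
    vu=np.argwhere(l==k)
    P=onz(c,vu[:,::-1],.024)[:,:2]
    r=cv2.minAreaRect((P*1000).astype(np.float32)); b=cv2.boxPoints(r)
    e=b[1]-b[0],b[2]-b[1]; L=max(e,key=np.linalg.norm); y=np.degrees(np.arctan2(L[1],L[0]))
    print(len(vu),r,'yaw long',y)
x,yy=r[0][0]/1000,r[0][1]/1000
for q in(y,y+180,):print(q);delta([x,yy,.06],q)
E
```

```text
389 ((629.3817749023438, -1.4725379943847656), (19.072715759277344, 32.44498062133789), 67.53601837158203) yaw long -22.463997
362 ((628.8285522460938, -2.329235076904297), (16.79290771484375, 31.465845108032227), 68.27497100830078) yaw long -21.72504
-21.72504
shift [ 61.    4.6 190.7] turn [[0.001, -0.0, 0.739], [0.0, 0.001, -2.402]]
158.27496
shift [ 61.    4.6 190.7] turn [[0.0, 0.001, -2.402], [0.001, -0.0, 0.739]]
```

drive_tool:
  moves:
    - {"x": 15,"y": 1,"z": 20,"rx": 0,"ry": 0,"rz": 0.12,"fingers": 0.22}
    - {"x": 30,"y": 2,"z": 50,"rx": 0,"ry": 0,"rz": 0.28,"fingers": 0.22}
    - {"x": 45,"y": 3,"z": 90,"rx": 0,"ry": 0,"rz": 0.44,"fingers": 0.22}
    - {"x": 55,"y": 4,"z": 130,"rx": 0,"ry": 0,"rz": 0.6,"fingers": 0.22}
    - {"x": 61,"y": 5,"z": 165,"rx": 0,"ry": 0,"rz": 0.739,"fingers": 0.22}
    - {"x": 61,"y": 5,"z": 180,"rx": 0,"ry": 0,"rz": 0.739,"fingers": 0.22}
    - {"x": 61,"y": 5,"z": 180,"rx": 0,"ry": 0,"rz": 0.739,"fingers": 0.22}
    - {"x": 61,"y": 5,"z": 180,"rx": 0,"ry": 0,"rz": 0.739,"fingers": 0.22}
    - {"x": 61,"y": 5,"z": 180,"rx": 0,"ry": 0,"rz": 0.739,"fingers": 0.22}

```text
time_s: 4.38
tool_pos: [0.6302, -0.0015, 0.0723]
tool_rot: [-180.0, -0.2, -21.6]
force: [-0.1, 0.2, 0.4]
grip_width: 0.0342
grasp_force: 0.0
```

```bash
python3 - <<'E'
from h import *
st(); c=cam('wrist','w4'); delta([.6291,-.0019,.018],-21.8)
E
```

```text
{'time_s': 4.375, 'qpos': [21.1339, 25.6003, -29.3898, 95.4338, 13.878, 62.4443, -123.8685], 'tool_pos': [0.6302, -0.0015, 0.0723], 'tool_rot': [-179.957, -0.1595, -21.5892], 'force': [-0.0747, 0.1532, 0.3746], 'grip_width': 0.0342, 'grasp_force': 0.0}
shift [-0.9  0.7 54.1] turn [[-0.001, -0.002, 0.004], [0.004, -0.001, -3.138]]
```

View pics/w4.png

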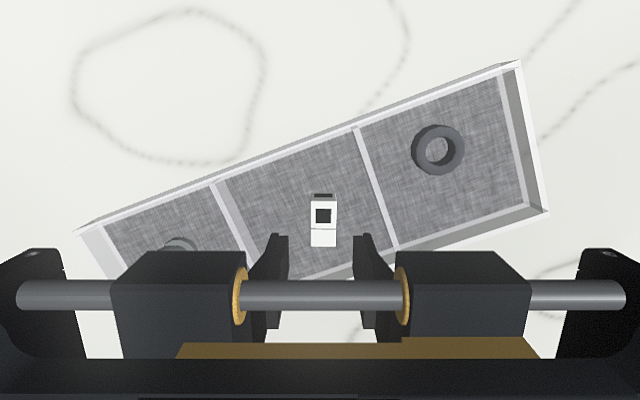

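The coupler is at (323,215), centred between the fingers, aligned, with room to the dividers. Descend and grip.

drive_tool:
  moves:
    - {"x": -1,"y": 0,"z": 18,"rx": 0,"ry": 0,"rz": 0,"fingers": 0.22}
    - {"x": -1,"y": 0,"z": 38,"rx": 0,"ry": 0,"rz": 0,"fingers": 0.22}
    - {"x": -1,"y": 0,"z": 54,"rx": 0,"ry": 0,"rz": 0,"fingers": 0.22}
    - {"x": -1,"y": 0,"z": 54,"rx": 0,"ry": 0,"rz": 0,"fingers": 0.22}
    - {"x": -1,"y": 0,"z": 54,"rx": 0,"ry": 0,"rz": 0,"fingers": 0.8}
    - {"x": -1,"y": 0,"z": 54,"rx": 0,"ry": 0,"rz": 0,"fingers": 0.8}
    - {"x": -1,"y": 0,"z": 54,"rx": 0,"ry": 0,"rz": 0,"fingers": 0.8}
    - {"x": -1,"y": 0,"z": 54,"rx": 0,"ry": 0,"rz": 0,"fingers": 0.8}
    - {"x": -1,"y": 0,"z": 40,"rx": 0,"ry": 0,"rz": 0,"fingers": 0.8}
    - {"x": -1,"y": 0,"z": 0,"rx": 0,"ry": 0,"rz": 0,"fingers": 0.8}
    - {"x": -1,"y": 0,"z": -55,"rx": 0,"ry": 0,"rz": 0,"fingers": 0.8}
    - {"x": -1,"y": 0,"z": -90,"rx": 0,"ry": 0,"rz": 0,"fingers": 0.8}
    - {"x": -1,"y": 0,"z": -90,"rx": 0,"ry": 0,"rz": 0,"fingers": 0.8}
  force: 10

```text
time_s: 6.05
tool_pos: [0.6307, -0.0007, 0.1655]
tool_rot: [-179.9, -0.4, -21.6]
force: [0.1, 0.8, -0.6]
grip_width: 0.0168
grasp_force: 10.0
```

```bash
python3 - <<'E'
from h import *
st(); delta([.4615,-.209,.16],-21.6)
E
```

```text
{'time_s': 6.05, 'qpos': [22.2539, 20.6273, -30.7556, 90.4634, 11.0487, 71.4767, -121.9304], 'tool_pos': [0.6307, -0.0007, 0.1655], 'tool_rot': [-179.8648, -0.4412, -21.6039], 'force': [0.1372, 0.8322, -0.5554], 'grip_width': 0.0168, 'grasp_force': 10.0}
shift [-80.7 256.    4.3] turn [[-0.002, -0.008, -0.0], [-0.012, 0.004, 3.142]]
```

drive_tool:
  moves:
    - {"x": -6,"y": 20,"z": 0,"rx": 0,"ry": 0,"rz": 0,"fingers": 0.8}
    - {"x": -20,"y": 62,"z": 0,"rx": 0,"ry": 0,"rz": 0,"fingers": 0.8}
    - {"x": -35,"y": 110,"z": 0,"rx": 0,"ry": 0,"rz": 0,"fingers": 0.8}
    - {"x": -50,"y": 158,"z": 0,"rx": 0,"ry": 0,"rz": 0,"fingers": 0.8}
    - {"x": -64,"y": 203,"z": 2,"rx": 0,"ry": -0.004,"rz": 0,"fingers": 0.8}
    - {"x": -75,"y": 238,"z": 4,"rx": -0.002,"ry": -0.008,"rz": 0,"fingers": 0.8}
    - {"x": -81,"y": 256,"z": 4,"rx": -0.002,"ry": -0.008,"rz": 0,"fingers": 0.8}
    - {"x": -81,"y": 256,"z": 4,"rx": -0.002,"ry": -0.008,"rz": 0,"fingers": 0.8}
    - {"x": -81,"y": 256,"z": 4,"rx": -0.002,"ry": -0.008,"rz": 0,"fingers": 0.8}
    - {"x": -81,"y": 256,"z": 4,"rx": -0.002,"ry": -0.008,"rz": 0,"fingers": 0.8}

```text
time_s: 7.3
tool_pos: [0.4591, -0.2081, 0.1563]
tool_rot: [179.9, 0.5, -21.5]
force: [-0.2, 0.1, -0.3]
grip_width: 0.0169
grasp_force: 10.0
```

```bash
python3 - <<'E'
from h import *
st(); delta([.4615,-.209,.04],-21.6); cam('wrist','w5')
E
```

```text
{'time_s': 7.3, 'qpos': [43.9308, 5.1898, -23.669, 107.9628, 2.3359, 67.7816, -92.0592], 'tool_pos': [0.4591, -0.2081, 0.1563], 'tool_rot': [179.9089, 0.481, -21.5061], 'force': [-0.189, 0.071, -0.3428], 'grip_width': 0.0169, 'grasp_force': 10.0}
shift [  3.6  -0.2 116.3] turn [[0.002, 0.008, 0.002], [-0.013, 0.003, -3.14]]
```

View pics/w5.png

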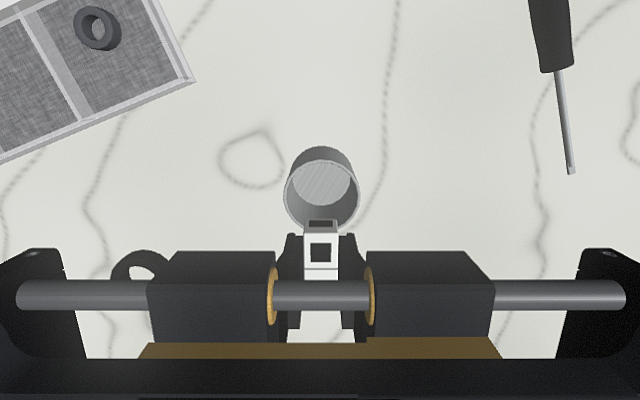

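The coupler is held squarely at (321,250), with the tin mouth right below and ahead at (321,195). Lower in, corrected 3.6 mm in x.

drive_tool:
  moves:
    - {"x": 4,"y": 0,"z": 15,"rx": 0.002,"ry": 0.008,"rz": 0,"fingers": 0.8}
    - {"x": 4,"y": 0,"z": 40,"rx": 0.002,"ry": 0.008,"rz": 0,"fingers": 0.8}
    - {"x": 4,"y": 0,"z": 60,"rx": 0.002,"ry": 0.008,"rz": 0,"fingers": 0.8}
    - {"x": 4,"y": 0,"z": 65,"rx": 0.002,"ry": 0.008,"rz": 0,"fingers": 0.8}
    - {"x": 4,"y": 0,"z": 65,"rx": 0.002,"ry": 0.008,"rz": 0,"fingers": 0.8}
    - {"x": 4,"y": 0,"z": 65,"rx": 0.002,"ry": 0.008,"rz": 0,"fingers": 0.8}

```text
time_s: 8.1
tool_pos: [0.4627, -0.2107, 0.0925]
tool_rot: [180.0, -0.1, -21.6]
force: [-0.4, -0.1, 0.4]
grip_width: 0.0169
grasp_force: 10.0
```

```bash
python3 - <<'E'
from h import *
st(); delta([.4615,-.209,.035],-21.6); c=cam('wrist'); 
E
```

```text
{'time_s': 8.1, 'qpos': [43.4226, 9.2316, -23.5473, 111.7048, 4.2695, 59.7954, -93.5889], 'tool_pos': [0.4627, -0.2107, 0.0925], 'tool_rot': [179.9881, -0.0948, -21.5918], 'force': [-0.4498, -0.0912, 0.4279], 'grip_width': 0.0169, 'grasp_force': 10.0}
shift [-1.8 -1.2 57.5] turn [[0.0, -0.002, 0.0], [0.003, 0.0, -3.141]]
```

drive_tool:
  moves:
    - {"x": -2,"y": -1,"z": 8,"rx": 0,"ry": 0,"rz": 0,"fingers": 0.8}
    - {"x": -2,"y": -1,"z": 20,"rx": 0,"ry": 0,"rz": 0,"fingers": 0.8}
    - {"x": -2,"y": -1,"z": 33,"rx": 0,"ry": 0,"rz": 0,"fingers": 0.8}
    - {"x": -2,"y": -1,"z": 46,"rx": 0,"ry": 0,"rz": 0,"fingers": 0.8}
    - {"x": -2,"y": -1,"z": 57,"rx": 0,"ry": 0,"rz": 0,"fingers": 0.8}
    - {"x": -2,"y": -1,"z": 57,"rx": 0,"ry": 0,"rz": 0,"fingers": 0.8}
    - {"x": -2,"y": -1,"z": 57,"rx": 0,"ry": 0,"rz": 0,"fingers": 0.8}

```text
time_s: 9.02
tool_pos: [0.4607, -0.209, 0.0347]
tool_rot: [180.0, -0.0, -21.6]
force: [1.0, 0.2, -0.6]
grip_width: 0.0172
grasp_force: 10.0
```

drive_tool:
  moves:
    - {"x": 0,"y": 0,"z": 0,"rx": 0,"ry": 0,"rz": 0,"fingers": 0.53}
    - {"x": 0,"y": 0,"z": 0,"rx": 0,"ry": 0,"rz": 0,"fingers": 0.53}
    - {"x": 0,"y": 0,"z": 0,"rx": 0,"ry": 0,"rz": 0,"fingers": 0.53}
    - {"x": 0,"y": 0,"z": -10,"rx": 0,"ry": 0,"rz": 0,"fingers": 0.53}
    - {"x": 0,"y": 0,"z": -30,"rx": 0,"ry": 0,"rz": 0,"fingers": 0.53}
    - {"x": 0,"y": 0,"z": -60,"rx": 0,"ry": 0,"rz": 0,"fingers": 0.53}
    - {"x": 0,"y": 0,"z": -105,"rx": 0,"ry": 0,"rz": 0,"fingers": 0.53}
    - {"x": 0,"y": 0,"z": -150,"rx": 0,"ry": 0,"rz": 0,"fingers": -1}
    - {"x": -30,"y": 0,"z": -195,"rx": 0,"ry": 0,"rz": 0,"fingers": -1}
    - {"x": -50,"y": 0,"z": -215,"rx": 0,"ry": 0,"rz": 0,"fingers": -1}
    - {"x": -50,"y": 0,"z": -215,"rx": 0,"ry": 0,"rz": 0,"fingers": -1}
    - {"x": -50,"y": 0,"z": -215,"rx": 0,"ry": 0,"rz": 0,"fingers": -1}

```text
time_s: 10.52
tool_pos: [0.4139, -0.1905, 0.2491]
tool_rot: [180.0, 0.0, -21.6]
force: [-0.0, -0.2, -0.2]
grip_width: 0.0625
grasp_force: 0.0
```

```bash
python3 - <<'E'
from h import *
st(); c=cam('wrist'); p=proj(c,[[.4615,-.209,.064]])[0]; print(p); u,v=p.astype(int)
circ(c,(u,v),45,.064)
w=c['image'][v-60:v+60,u-60:u+60,::-1]; cv2.imwrite('pics/w6.png',cv2.resize(w,(360,360)))
delta([.405,.165,.25],20.7)
E
```

```text
{'time_s': 10.525, 'qpos': [45.9634, -5.3863, -22.8774, 106.8717, -2.1254, 78.101, -87.9948], 'tool_pos': [0.4139, -0.1905, 0.2491], 'tool_rot': [179.9884, 0.0003, -21.61], 'force': [-0.0008, -0.2038, -0.1983], 'grip_width': 0.0625, 'grasp_force': 0.0}
[320.74063016 123.58229572]
circle [ 0.4616 -0.2088] D 0.0584 rms 0.0003 mec 461.8 -208.7 60.1 bg 208.0
shift [-139.1 -327.2   -1.1] turn [[-0.001, 0.001, -0.738], [0.001, 0.001, 2.403]]
```

View pics/w6.png

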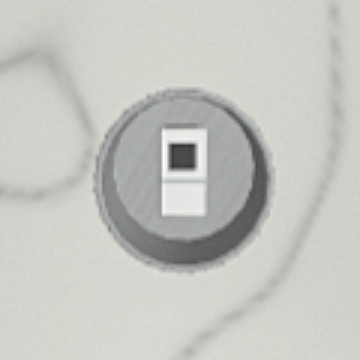

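The coupler lies flat in the middle of the tin (crop centre), and the tin hasn't moved. On to the lids.

drive_tool:
  moves:
    - {"x": 0,"y": -15,"z": 0,"rx": 0,"ry": 0,"rz": -0.08,"fingers": -1}
    - {"x": 0,"y": -50,"z": 0,"rx": 0,"ry": 0,"rz": -0.22,"fingers": -1}
    - {"x": -2,"y": -90,"z": 0,"rx": 0,"ry": 0,"rz": -0.38,"fingers": -1}
    - {"x": -4,"y": -130,"z": 0,"rx": 0,"ry": 0,"rz": -0.54,"fingers": -1}
    - {"x": -7,"y": -169,"z": 0,"rx": 0,"ry": 0,"rz": -0.7,"fingers": -1}
    - {"x": -30,"y": -203,"z": 0,"rx": 0,"ry": 0,"rz": -0.86,"fingers": -1}
    - {"x": -55,"y": -240,"z": 0,"rx": 0,"ry": 0,"rz": -1.02,"fingers": -1}
    - {"x": -80,"y": -275,"z": 0,"rx": 0,"ry": 0,"rz": -1.18,"fingers": -1}
    - {"x": -100,"y": -300,"z": 0,"rx": 0,"ry": 0,"rz": -1.32,"fingers": -1}
    - {"x": -107,"y": -311,"z": 0,"rx": 0,"ry": 0,"rz": -1.42,"fingers": -1}
    - {"x": -107,"y": -311,"z": 0,"rx": 0,"ry": 0,"rz": -1.42,"fingers": -1}
    - {"x": -107,"y": -311,"z": 0,"rx": 0,"ry": 0,"rz": -1.42,"fingers": -1}
    - {"x": -107,"y": -311,"z": 0,"rx": 0,"ry": 0,"rz": -1.42,"fingers": -1}

```text
time_s: 12.2
tool_pos: [0.4292, 0.1371, 0.2491]
tool_rot: [-180.0, 0.0, 59.6]
force: [0.1, -0.4, 0.1]
grip_width: 0.0869
grasp_force: 0.0
```

```bash
python3 - <<'E'
from h import *
st(); c=cam('wrist','w7'); p=proj(c,[[.459,.19,.056]])[0]; print(p); u,v=p.astype(int)
g=cv2.cvtColor(c['image'],cv2.COLOR_RGB2GRAY); print(g[v,u-50:u+50:2]); print(g[v-50:v+50:2,u])
for z in(.056,.026): circ(c,(u,v),48,z)
E
```

```text
{'time_s': 12.2, 'qpos': [24.3391, -6.7176, -41.5512, 106.8917, -4.5661, 78.225, -46.4801], 'tool_pos': [0.4292, 0.1371, 0.2491], 'tool_rot': [-179.9564, 0.018, 59.5991], 'force': [0.1404, -0.4114, 0.1144], 'grip_width': 0.0869, 'grasp_force': 0.0}
[320.17057967 114.43635297]
[215 215 212 213 213 212 216 212 212 215 120 173 170 165 194 204 203 205
 206 206 207 209 210 207 211 207 209 209 204 208 208 203 206 204 167 168
 168 163 184 215 214 210 209 210 211 210 211 210 210 213]
[211 207 210 212 213 210 214 166 162 158 170 172 168 205 208 208 209 209
 213 213 207 208 209 210 211 207 209 210 208 211 209 202 205 191 173 173
 171 182 213 204 192 202 213 214 217 218 218 215 217 216]
circle [0.4597 0.1965] D 0.058 rms 0.0003 mec 459.7 196.3 59.3 bg 210.0
circle [0.4588 0.1955] D 0.063 rms 0.0004 mec 458.8 195.3 64.4 bg 210.0
```

View pics/w7.png

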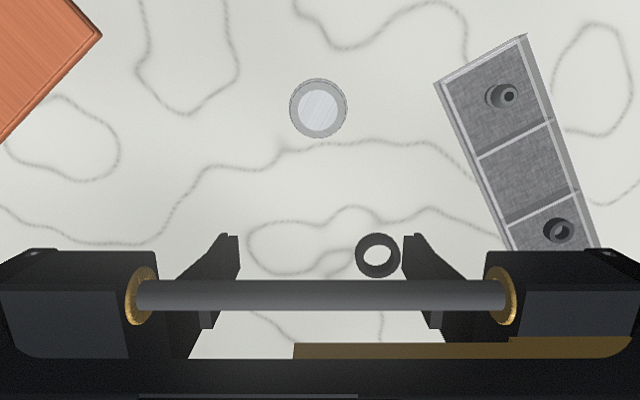

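The lids are at (318,108), with a clear approach (tape at (378,255), tray to the right). The band diameter matches 64 mm.

```bash
python3 - <<'E'
from h import *
delta([.4588,.1955,.10],59.6)
E
```

```text
shift [ 65.3  -3.9 149.3] turn [[-0.0, 0.0, 0.0], [-0.0, -0.001, -3.141]]
```

drive_tool:
  moves:
    - {"x": 15,"y": -1,"z": 20,"rx": 0,"ry": 0,"rz": 0,"fingers": -1}
    - {"x": 35,"y": -2,"z": 60,"rx": 0,"ry": 0,"rz": 0,"fingers": -1}
    - {"x": 55,"y": -3,"z": 105,"rx": 0,"ry": 0,"rz": 0,"fingers": -1}
    - {"x": 65,"y": -4,"z": 138,"rx": 0,"ry": 0,"rz": 0,"fingers": -1}
    - {"x": 65,"y": -4,"z": 149,"rx": 0,"ry": 0,"rz": 0,"fingers": -1}
    - {"x": 65,"y": -4,"z": 149,"rx": 0,"ry": 0,"rz": 0,"fingers": -1}
    - {"x": 65,"y": -4,"z": 149,"rx": 0,"ry": 0,"rz": 0,"fingers": -1}
    - {"x": 65,"y": -4,"z": 149,"rx": 0,"ry": 0,"rz": 0,"fingers": -1}
    - {"x": 65,"y": -4,"z": 149,"rx": 0,"ry": 0,"rz": 0,"fingers": -1}

```text
time_s: 13.38
tool_pos: [0.4588, 0.1961, 0.1013]
tool_rot: [179.9, -0.0, 59.7]
force: [-0.3, -0.7, -0.1]
grip_width: 0.0873
grasp_force: 0.0
```

```bash
python3 - <<'E'
from h import *
st();delta([.4588,.1955,.02],59.6)
c=cam('wrist'); p=proj(c,[[.459,.195,.02]])[0].astype(int); print(p)
E
```

```text
{'time_s': 13.375, 'qpos': [17.8535, 10.4786, -47.3125, 111.7972, 8.8375, 61.2685, -63.5186], 'tool_pos': [0.4588, 0.1961, 0.1013], 'tool_rot': [179.9101, -0.0343, 59.724], 'force': [-0.256, -0.7444, -0.0593], 'grip_width': 0.0873, 'grasp_force': 0.0}
shift [-0.5  0.2 81.3] turn [[0.002, -0.001, 0.002], [0.001, 0.002, -3.139]]
[322 208]
```

drive_tool:
  moves:
    - {"x": 0,"y": 0,"z": 20,"rx": 0,"ry": 0,"rz": 0,"fingers": -1}
    - {"x": 0,"y": 0,"z": 45,"rx": 0,"ry": 0,"rz": 0,"fingers": -1}
    - {"x": 0,"y": 0,"z": 68,"rx": 0,"ry": 0,"rz": 0,"fingers": -1}
    - {"x": 0,"y": 0,"z": 81,"rx": 0,"ry": 0,"rz": 0,"fingers": -1}
    - {"x": 0,"y": 0,"z": 81,"rx": 0,"ry": 0,"rz": 0,"fingers": -1}
    - {"x": 0,"y": 0,"z": 81,"rx": 0,"ry": 0,"rz": 0,"fingers": -1}
    - {"x": 0,"y": 0,"z": 81,"rx": 0,"ry": 0,"rz": 0,"fingers": -1}

```text
time_s: 14.3
tool_pos: [0.459, 0.1964, 0.0204]
tool_rot: [179.9, -0.1, 59.7]
force: [0.9, -0.2, -0.2]
grip_width: 0.0872
grasp_force: 0.0
```

```bash
python3 - <<'E'
from h import *
delta([.4588,.1955,.02],59.7)
E
```

```text
shift [-0.9  0.3  0.4] turn [[0.001, -0.001, 0.001], [0.002, 0.002, -3.141]]
```

drive_tool:
  moves:
    - {"x": -1,"y": 0,"z": 0,"rx": 0,"ry": 0,"rz": 0,"fingers": -1}
    - {"x": -1,"y": 0,"z": 0,"rx": 0,"ry": 0,"rz": 0,"fingers": 0}
    - {"x": -1,"y": 0,"z": 0,"rx": 0,"ry": 0,"rz": 0,"fingers": 0.5}
    - {"x": -1,"y": 0,"z": 0,"rx": 0,"ry": 0,"rz": 0,"fingers": 0.5}
    - {"x": -1,"y": 0,"z": 0,"rx": 0,"ry": 0,"rz": 0,"fingers": 0.5}
    - {"x": -1,"y": 0,"z": 0,"rx": 0,"ry": 0,"rz": 0,"fingers": 0.5}
  force: 30

```text
time_s: 15.05
tool_pos: [0.4579, 0.1952, 0.0195]
tool_rot: [180.0, 0.0, 59.7]
force: [1.3, -1.3, -0.2]
grip_width: 0.0631
grasp_force: 30.0
```

drive_tool:
  moves:
    - {"x": 0,"y": 0,"z": -5,"rx": 0,"ry": 0,"rz": 0,"fingers": 0.5}
    - {"x": 0,"y": 0,"z": -15,"rx": 0,"ry": 0,"rz": 0,"fingers": 0.5}
    - {"x": 0,"y": 0,"z": -30,"rx": 0,"ry": 0,"rz": 0,"fingers": 0.5}
    - {"x": 0,"y": 0,"z": -50,"rx": 0,"ry": 0,"rz": 0,"fingers": 0.5}
    - {"x": 0,"y": 0,"z": -72,"rx": 0,"ry": 0,"rz": 0,"fingers": 0.5}
    - {"x": 0,"y": 0,"z": -94,"rx": 0,"ry": 0,"rz": 0,"fingers": 0.5}
    - {"x": 0,"y": 0,"z": -110,"rx": 0,"ry": 0,"rz": 0,"fingers": 0.5}
    - {"x": 0,"y": 0,"z": -118,"rx": 0,"ry": 0,"rz": 0,"fingers": 0.5}
    - {"x": 0,"y": 0,"z": -120,"rx": 0,"ry": 0,"rz": 0,"fingers": 0.5}
    - {"x": 0,"y": 0,"z": -120,"rx": 0,"ry": 0,"rz": 0,"fingers": 0.5}

```text
time_s: 16.3
tool_pos: [0.4573, 0.1952, 0.139]
tool_rot: [-180.0, 0.0, 59.8]
force: [-0.1, -0.1, -2.2]
grip_width: 0.0635
grasp_force: 30.0
```

```bash
python3 - <<'E'
from h import *
st();delta([.4612,-.2095,.14],59.7)
E
```

```text
{'time_s': 16.3, 'qpos': [19.4886, 7.4272, -48.0972, 109.6342, 6.0542, 65.5673, -61.1357], 'tool_pos': [0.4573, 0.1952, 0.139], 'tool_rot': [-179.9615, 0.0423, 59.7502], 'force': [-0.0975, -0.1081, -2.1852], 'grip_width': 0.0635, 'grasp_force': 29.9996}
shift [-347.6  207.2   -0.9] turn [[-0.001, 0.001, 0.001], [-0.001, -0.001, -3.141]]
```

Force of −2.2 N matches the two lids' weight (0.2 kg). Carry across.

drive_tool:
  moves:
    - {"x": -8,"y": 5,"z": 0,"rx": 0,"ry": 0,"rz": 0,"fingers": 0.5}
    - {"x": -24,"y": 14,"z": 0,"rx": 0,"ry": 0,"rz": 0,"fingers": 0.5}
    - {"x": -48,"y": 29,"z": 0,"rx": 0,"ry": 0,"rz": 0,"fingers": 0.5}
    - {"x": -78,"y": 46,"z": 0,"rx": 0,"ry": 0,"rz": 0,"fingers": 0.5}
    - {"x": -110,"y": 65,"z": 0,"rx": 0,"ry": 0,"rz": 0,"fingers": 0.5}
    - {"x": -142,"y": 85,"z": 0,"rx": 0,"ry": 0,"rz": 0,"fingers": 0.5}
    - {"x": -174,"y": 104,"z": 0,"rx": 0,"ry": 0,"rz": 0,"fingers": 0.5}
    - {"x": -206,"y": 123,"z": 0,"rx": 0,"ry": 0,"rz": 0,"fingers": 0.5}
    - {"x": -238,"y": 142,"z": 0,"rx": 0,"ry": 0,"rz": 0,"fingers": 0.5}
    - {"x": -270,"y": 161,"z": 0,"rx": 0,"ry": 0,"rz": 0,"fingers": 0.5}
    - {"x": -300,"y": 179,"z": 0,"rx": 0,"ry": 0,"rz": 0,"fingers": 0.5}
    - {"x": -324,"y": 193,"z": 0,"rx": 0,"ry": 0,"rz": 0,"fingers": 0.5}
    - {"x": -340,"y": 203,"z": 0,"rx": 0,"ry": 0,"rz": 0,"fingers": 0.5}
    - {"x": -348,"y": 207,"z": 0,"rx": 0,"ry": 0,"rz": 0,"fingers": 0.5}
    - {"x": -348,"y": 207,"z": 0,"rx": 0,"ry": 0,"rz": 0,"fingers": 0.5}
    - {"x": -348,"y": 207,"z": 0,"rx": 0,"ry": 0,"rz": 0,"fingers": 0.5}
    - {"x": -348,"y": 207,"z": 0,"rx": 0,"ry": 0,"rz": 0,"fingers": 0.5}

```text
time_s: 18.42
tool_pos: [0.4615, -0.2086, 0.1396]
tool_rot: [180.0, -0.0, 59.8]
force: [0.5, 0.2, -1.1]
grip_width: 0.0634
grasp_force: 30.0
```

```bash
python3 - <<'E'
from h import *
st();delta([.4612,-.2095,.0955],59.7)
E
```

```text
{'time_s': 18.425, 'qpos': [46.2403, 6.2224, -26.2418, 109.0632, 3.0209, 65.3771, -11.2826], 'tool_pos': [0.4615, -0.2086, 0.1396], 'tool_rot': [179.9957, -0.0018, 59.8443], 'force': [0.5245, 0.1747, -1.1171], 'grip_width': 0.0634, 'grasp_force': 29.9996}
shift [-0.9  0.2 44.1] turn [[0.0, -0.0, 0.003], [0.0, 0.0, -3.139]]
```

drive_tool:
  moves:
    - {"x": -1,"y": 0,"z": 6,"rx": 0,"ry": 0,"rz": 0,"fingers": 0.5}
    - {"x": -1,"y": 0,"z": 16,"rx": 0,"ry": 0,"rz": 0,"fingers": 0.5}
    - {"x": -1,"y": 0,"z": 28,"rx": 0,"ry": 0,"rz": 0,"fingers": 0.5}
    - {"x": -1,"y": 0,"z": 39,"rx": 0,"ry": 0,"rz": 0,"fingers": 0.5}
    - {"x": -1,"y": 0,"z": 44,"rx": 0,"ry": 0,"rz": 0,"fingers": 0.5}
    - {"x": -1,"y": 0,"z": 44,"rx": 0,"ry": 0,"rz": 0,"fingers": 0.5}
    - {"x": -1,"y": 0,"z": 44,"rx": 0,"ry": 0,"rz": 0,"fingers": 0.5}
    - {"x": -1,"y": 0,"z": 44,"rx": 0,"ry": 0,"rz": 0,"fingers": 0.5}

```text
time_s: 19.42
tool_pos: [0.4611, -0.2106, 0.096]
tool_rot: [179.9, 0.0, 59.7]
force: [-0.3, -0.9, -1.9]
grip_width: 0.063
grasp_force: 30.0
```

```bash
python3 - <<'E'
from h import *
st();delta([.4612,-.2095,.0735],59.7)
# held lid outline in scene/side: top of outer lid expected centre vs measured
lid=np.array([.4616,-.2089,sensors.get_obs()['tool_pos'][2]-.0195])
for n in('scene','side'):
    c=cam(n); g=cv2.cvtColor(c['image'],cv2.COLOR_RGB2GRAY)
    a=proj(c,[lid+[0,0,.056],lid+[0,0,.018],[.4616,-.2089,.064],[.4616,-.2089,0]]).round(1); print(n,a.tolist())
    # tin body centre column and lid band centre column from row profiles
    for r in (int(a[2,1]+6),int((a[2,1]+a[3,1])/2)):
        u=int(a[2,0]); print(r,g[r,u-22:u+22].tolist())
E
```

```text
{'time_s': 19.425, 'qpos': [45.8666, 9.0656, -26.0681, 111.6028, 4.588, 60.2684, -12.4444], 'tool_pos': [0.4611, -0.2106, 0.096], 'tool_rot': [179.947, 0.0033, 59.7493], 'force': [-0.3303, -0.8581, -1.8942], 'grip_width': 0.063, 'grasp_force': 29.9996}
shift [ 1.  -0.5 22.5] turn [[0.001, 0.0, 0.001], [-0.0, 0.001, -3.141]]
scene [[293.9, 117.9], [294.3, 128.5], [294.7, 136.6], [295.4, 152.6]]
142 [133, 134, 131, 136, 133, 135, 135, 132, 128, 130, 129, 125, 130, 92, 44, 48, 76, 81, 70, 81, 80, 68, 68, 69, 80, 80, 74, 65, 75, 71, 50, 44, 44, 90, 132, 125, 128, 129, 136, 137, 135, 140, 136, 133]
144 [134, 127, 128, 130, 123, 127, 126, 128, 131, 132, 133, 134, 142, 99, 40, 48, 55, 57, 60, 56, 55, 56, 57, 64, 52, 57, 56, 59, 51, 53, 51, 50, 39, 98, 141, 136, 135, 129, 124, 127, 123, 129, 136, 136]
side [[384.7, 158.8], [383.5, 169.5], [382.6, 177.9], [380.8, 194.9]]
183 [126, 127, 126, 126, 127, 126, 126, 127, 127, 127, 128, 126, 107, 65, 49, 55, 56, 59, 60, 61, 63, 65, 63, 64, 63, 64, 64, 64, 64, 61, 61, 85, 115, 124, 124, 123, 123, 124, 124, 123, 124, 124, 124, 123]
186 [127, 127, 127, 127, 127, 128, 127, 127, 127, 128, 129, 122, 95, 59, 53, 56, 59, 61, 62, 62, 63, 64, 64, 64, 63, 62, 64, 62, 62, 60, 67, 94, 119, 124, 124, 125, 124, 125, 125, 124, 124, 124, 124, 123]
```

drive_tool:
  moves:
    - {"x": 1,"y": -0.5,"z": 2,"rx": 0,"ry": 0,"rz": 0,"fingers": 0.5}
    - {"x": 1,"y": -0.5,"z": 5,"rx": 0,"ry": 0,"rz": 0,"fingers": 0.5}
    - {"x": 1,"y": -0.5,"z": 9,"rx": 0,"ry": 0,"rz": 0,"fingers": 0.5}
    - {"x": 1,"y": -0.5,"z": 12,"rx": 0,"ry": 0,"rz": 0,"fingers": 0.5}
    - {"x": 1,"y": -0.5,"z": 14,"rx": 0,"ry": 0,"rz": 0,"fingers": 0.5}
    - {"x": 1,"y": -0.5,"z": 16,"rx": 0,"ry": 0,"rz": 0,"fingers": 0.5}
    - {"x": 1,"y": -0.5,"z": 16,"rx": 0,"ry": 0,"rz": 0,"fingers": 0.5}

```text
time_s: 20.4
tool_pos: [0.4609, -0.2094, 0.0795]
tool_rot: [180.0, 0.0, 59.7]
force: [0.3, 0.4, -1.5]
grip_width: 0.0632
grasp_force: 30.0
```

```bash
python3 - <<'E'
from h import *
st();delta([.4612,-.2095,.0735],59.7)
E
```

```text
{'time_s': 20.4, 'qpos': [45.5731, 10.2217, -26.0292, 112.507, 5.2525, 58.3788, -13.1054], 'tool_pos': [0.4609, -0.2094, 0.0795], 'tool_rot': [179.9812, 0.0012, 59.7491], 'force': [0.2964, 0.4155, -1.5355], 'grip_width': 0.0632, 'grasp_force': 29.9996}
shift [0.  0.3 6. ] turn [[0.0, 0.0, 0.001], [-0.0, 0.001, -3.141]]
```

drive_tool:
  moves:
    - {"x": 0,"y": 0,"z": 1.5,"rx": 0,"ry": 0,"rz": 0,"fingers": 0.5}
    - {"x": 0,"y": 0,"z": 3,"rx": 0,"ry": 0,"rz": 0,"fingers": 0.5}
    - {"x": 0,"y": 0,"z": 4.5,"rx": 0,"ry": 0,"rz": 0,"fingers": 0.5}
    - {"x": 0,"y": 0,"z": 5.5,"rx": 0,"ry": 0,"rz": 0,"fingers": 0.5}
    - {"x": 0,"y": 0,"z": 6,"rx": 0,"ry": 0,"rz": 0,"fingers": 0.5}
    - {"x": 0,"y": 0,"z": 6,"rx": 0,"ry": 0,"rz": 0,"fingers": 0.5}
    - {"x": 0,"y": 0,"z": 6,"rx": 0,"ry": 0,"rz": 0,"fingers": 0.5}

```text
time_s: 21.28
tool_pos: [0.461, -0.2094, 0.0736]
tool_rot: [180.0, 0.0, 59.7]
force: [1.1, -0.1, -2.5]
grip_width: 0.0632
grasp_force: 30.0
```

drive_tool:
  moves:
    - {"x": 0,"y": 0,"z": 0.5,"rx": 0,"ry": 0,"rz": 0,"fingers": 0.5}
    - {"x": 0,"y": 0,"z": 1,"rx": 0,"ry": 0,"rz": 0,"fingers": 0.5}
    - {"x": 0,"y": 0,"z": 1,"rx": 0,"ry": 0,"rz": 0,"fingers": 0.5}
    - {"x": 0,"y": 0,"z": 1,"rx": 0,"ry": 0,"rz": 0,"fingers": 0.5}

```text
time_s: 21.78
tool_pos: [0.461, -0.2094, 0.0735]
tool_rot: [180.0, 0.0, 59.7]
force: [-0.7, 0.8, 6.4]
grip_width: 0.0632
grasp_force: 30.0
```

Seated (reaction +6.4 N, no further descent). Release and raise to the outer lid's height.

drive_tool:
  moves:
    - {"x": 0,"y": 0,"z": -0.5,"rx": 0,"ry": 0,"rz": 0,"fingers": 0.2}
    - {"x": 0,"y": 0,"z": -0.5,"rx": 0,"ry": 0,"rz": 0,"fingers": -0.7}
    - {"x": 0,"y": 0,"z": -0.5,"rx": 0,"ry": 0,"rz": 0,"fingers": -1}
    - {"x": 0,"y": 0,"z": -0.5,"rx": 0,"ry": 0,"rz": 0,"fingers": -1}
    - {"x": 0,"y": 0,"z": -0.5,"rx": 0,"ry": 0,"rz": 0,"fingers": -1}
    - {"x": 0,"y": 0,"z": -0.5,"rx": 0,"ry": 0,"rz": 0,"fingers": -1}
    - {"x": 0,"y": 0,"z": -6,"rx": 0,"ry": 0,"rz": 0,"fingers": -1}
    - {"x": 0,"y": 0,"z": -15,"rx": 0,"ry": 0,"rz": 0,"fingers": -1}
    - {"x": 0,"y": 0,"z": -23,"rx": 0,"ry": 0,"rz": 0,"fingers": -1}
    - {"x": 0,"y": 0,"z": -23,"rx": 0,"ry": 0,"rz": 0,"fingers": -1}
    - {"x": 0,"y": 0,"z": -23,"rx": 0,"ry": 0,"rz": 0,"fingers": -1}
    - {"x": 0,"y": 0,"z": -23,"rx": 0,"ry": 0,"rz": 0,"fingers": -1}

```text
time_s: 23.28
tool_pos: [0.4605, -0.2092, 0.0952]
tool_rot: [-180.0, 0.0, 59.7]
force: [0.6, -0.4, -0.2]
grip_width: 0.0869
grasp_force: 0.0
```

```bash
python3 - <<'E'
from h import *
st();delta([.4616,-.2089,.096],59.7)
# numeric check: bright cap-top blob in scene and side, cast onto z=.110
for n in('scene','side','wrist'):
    c=cam(n); u,v=proj(c,[[.4616,-.2089,.110]])[0].round().astype(int); g=cv2.cvtColor(c['image'],cv2.COLOR_RGB2GRAY)
    w=g[v-7:v+8,u-12:u+13]; print(n,u,v); print(w if n=='scene' else '')
E
```

```text
{'time_s': 23.275, 'qpos': [45.8083, 9.0607, -26.1229, 111.7087, 4.5809, 60.2588, -12.5602], 'tool_pos': [0.4605, -0.2092, 0.0952], 'tool_rot': [-179.9641, 0.007, 59.7499], 'force': [0.59, -0.3725, -0.1609], 'grip_width': 0.0869, 'grasp_force': 0.0}
shift [ 0.8  0.8 -0.8] turn [[-0.001, 0.0, 0.001], [-0.0, -0.001, -3.141]]
scene 294 124
[[141 139 137 136 136 132 133 129 134 133 133 134 133 134 131 130 133 130
  128 128 130 131 126 131 128]
 [131 133 136 131 130 132 130 130 135 127 123 118 123 121 120 122 124 127
  130 130 132 130 130 131 129]
 [133 131 128 132 132 133 128 125 122 114 111 113 107 111 107 110 103 117
  126 126 130 132 130 131 133]
 [133 129 128 129 134 126 114 113 112 115 120 132 131 128 127 123 120 108
  104 113 127 136 130 130 131]
 [133 131 132 133 129 116 111 113 128 134 137 136 135 141 136 142 132 125
  113 102 110 128 134 128 130]
 [131 131 131 132 112 107 114 126 135 134 134 137 137 135 136 135 132 134
  133 112 103 108 119 135 132]
 [130 132 130 122 108 110 130 135 136 135 137 134 136 135 132 136 132 133
  134 130 100 104 111 131 126]
 [133 131 138 104 105 103 126 138 137 132 137 133 135 134 133 135 135 136
  134 135 100 107 102 137 128]
 [133 132 134 111 107 110 119 138 136 136 137 134 134 137 133 135 134 133
  137 129 107 104  74 141 130]
 [131 131 135 107 105 107 117 130 138 138 134 137 135 137 134 134 135 136
  130 111 113 105  49 141 133]
 [132 130 135  86  90 119 110 105 130 137 141 139 139 138 134 137 127 135
  109 105 108  77  55 141 134]
 [134 132 137 104  46  96 108 114 112 121 123 127 128 121 127 126 108 114
  115  95  76  25  61 144 135]
 [135 133 133 119  27  28  75 101 104 104 110 119 109 110 113 115 104  97
   80  66  35  37  41 136 139]
 [135 133 138 116  35  47  46  54  71  78  91  90  88  90  89  88  79  71
   53  54  56  36  41 119 136]
 [136 133 135 110  37  39  50  52  44  48  42  42  44  50  44  43  45  53
   57  51  51  36  43 119 142]]
side 384 165

wrist 324 273
```

Cap top appears at (294.7,124) versus the predicted (294,124), so it is home. Centre and grip the outer lid.

drive_tool:
  moves:
    - {"x": 1,"y": 0.7,"z": -1,"rx": 0,"ry": 0,"rz": 0,"fingers": -1}
    - {"x": 1,"y": 0.7,"z": -1,"rx": 0,"ry": 0,"rz": 0,"fingers": -1}
    - {"x": 1,"y": 0.7,"z": -1,"rx": 0,"ry": 0,"rz": 0,"fingers": -0.4}
    - {"x": 1,"y": 0.7,"z": -1,"rx": 0,"ry": 0,"rz": 0,"fingers": 0.1}
    - {"x": 1,"y": 0.7,"z": -1,"rx": 0,"ry": 0,"rz": 0,"fingers": 0.5}
    - {"x": 1,"y": 0.7,"z": -1,"rx": 0,"ry": 0,"rz": 0,"fingers": 0.5}
    - {"x": 1,"y": 0.7,"z": -1,"rx": 0,"ry": 0,"rz": 0,"fingers": 0.5}
    - {"x": 1,"y": 0.7,"z": -1,"rx": 0,"ry": 0,"rz": 0,"fingers": 0.5}
  force: 12

```text
time_s: 24.42
tool_pos: [0.4619, -0.2088, 0.0965]
tool_rot: [-180.0, 0.0, 59.8]
force: [0.6, -0.2, -0.3]
grip_width: 0.0562
grasp_force: 12.0
```

drive_tool:
  moves:
    - {"x": 0,"y": 0,"z": -2,"rx": 0,"ry": 0,"rz": 0,"fingers": 0.5}
    - {"x": 0,"y": 0,"z": -5,"rx": 0,"ry": 0,"rz": 0,"fingers": 0.5}
    - {"x": 0,"y": 0,"z": -9,"rx": 0,"ry": 0,"rz": 0,"fingers": 0.5}
    - {"x": 0,"y": 0,"z": -14,"rx": 0,"ry": 0,"rz": 0,"fingers": 0.5}
    - {"x": 0,"y": 0,"z": -21,"rx": 0,"ry": 0,"rz": 0,"fingers": 0.5}
    - {"x": 0,"y": 0,"z": -30,"rx": 0,"ry": 0,"rz": 0,"fingers": 0.5}
    - {"x": 0,"y": 0,"z": -42,"rx": 0,"ry": 0,"rz": 0,"fingers": 0.5}
    - {"x": 0,"y": 0,"z": -56,"rx": 0,"ry": 0,"rz": 0,"fingers": 0.5}
    - {"x": 0,"y": 0,"z": -70,"rx": 0,"ry": 0,"rz": 0,"fingers": 0.5}
    - {"x": 0,"y": 0,"z": -84,"rx": 0,"ry": 0,"rz": 0,"fingers": 0.5}
    - {"x": 0,"y": 0,"z": -95,"rx": 0,"ry": 0,"rz": 0,"fingers": 0.5}
    - {"x": 0,"y": 0,"z": -100,"rx": 0,"ry": 0,"rz": 0,"fingers": 0.5}
    - {"x": 0,"y": 0,"z": -100,"rx": 0,"ry": 0,"rz": 0,"fingers": 0.5}
    - {"x": 0,"y": 0,"z": -100,"rx": 0,"ry": 0,"rz": 0,"fingers": 0.5}
    - {"x": 0,"y": 0,"z": -100,"rx": 0,"ry": 0,"rz": 0,"fingers": 0.5}
    - {"x": 0,"y": 0,"z": -100,"rx": 0,"ry": 0,"rz": 0,"fingers": 0.5}
    - {"x": 0,"y": 0,"z": -100,"rx": 0,"ry": 0,"rz": 0,"fingers": 0.5}

```text
time_s: 26.55
tool_pos: [0.4618, -0.2088, 0.1964]
tool_rot: [-180.0, 0.0, 59.7]
force: [-0.7, -0.3, 0.2]
grip_width: 0.0559
grasp_force: 12.0
```

```bash
python3 - <<'E'
from h import *
st()
# inner lid check: band silhouette columns (scene) at mid-band height .072, and body rows
for n in('scene','side'):
    c=cam(n); g=cv2.cvtColor(c['image'],cv2.COLOR_RGB2GRAY)
    for z in(.10,.072,.03):
        u,v=proj(c,[[.4616,-.2089,z]])[0]; r=int(round(v)); w=g[r,int(u)-22:int(u)+23].astype(int); k=np.where(w<113)[0]+int(u)-22
        print(n,z,'pred',round(u,1),r,'edges',k.min(),k.max(),'mid',(k.min()+k.max())/2)
E
```

```text
{'time_s': 26.55, 'qpos': [46.6886, 3.4029, -26.1378, 105.0189, 1.576, 71.9461, -10.1515], 'tool_pos': [0.4618, -0.2088, 0.1964], 'tool_rot': [-179.986, 0.0024, 59.7467], 'force': [-0.6841, -0.318, 0.2479], 'grip_width': 0.0559, 'grasp_force': 11.9999}
scene 0.1 pred 294.3 127 edges 290 301 mid 295.5
scene 0.072 pred 294.6 134 edges 284 306 mid 295.0
scene 0.03 pred 295.0 145 edges 286 305 mid 295.5
side 0.1 pred 383.7 168 edges 377 388 mid 382.5
side 0.072 pred 382.9 176 edges 372 393 mid 382.5
side 0.03 pred 381.6 187 edges 372 391 mid 381.5
```

Grip width of 56 mm shows the outer lid is held. The inner lid's band is centred over the tin in both views.

```bash
python3 -c "
from h import *
print(workorder.sign_off())"
```

```text
the job is handed in; nothing more can be done
None
```

The job is handed in (no verdict was returned): coupler in the canister, inner lid measured home and centred on it, outer lid held level about 10 cm above where it sat.

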